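# Sweep loose bottle caps into the catch pan

## Robot

A 6-joint arm with a two-finger parallel gripper is mounted at the origin on the work surface. World frame = base frame: x ahead of the robot, y to its left, z up, the work surface at z = 0. Lengths are in mm, angles in rad, forces in N, time in s.
With the tool pointing down it reaches from about 300 to 850 mm from the base axis. Payload 4.2 kg.
Tool frame: the origin (TCP) lies on the centre line of the jaws, within the pads' length; the fingertips stand robot.tip_reach ahead of it and the grasp point (between the pads) lies 2 mm behind it (robot.tip_reach is the distance from the TCP to the fingertips, in mm); x points along the fingers, y is the direction in which the jaws open and shut, and the axes are right-handed (so a half turn about x gives the same grasp; the last joint's range is limited). The gripper opens to 91 mm and grips with 3 to 60 N. Pads are 32 mm wide; open, the fingers measure 118 mm over their backs; the gripper's body (76 mm by 178 mm) begins 60 mm behind the grasp point.
Start: joints at [-1.287, 0.32, 1.565, -0, 1.257, -0.02], TCP at [172.013, -548.683, 230.976] pointing down, gripper open.
Joint ranges: [-3.11, 3.11], [-0.84, 2.01], [0.21, 2.61], [-1.34, 4.49], [0.05, 2.63], [-2.56, 2.56]. Speed limits (rad/s): [2.57, 2.57, 3.14, 3.14, 3.14, 3.14].

## Interface

Orientations are given as a 3x3 rotation matrix whose columns are the frame's x, y, z axes.
In Python, from workcell import robot gives the robot as it stands. The module is installed in compiled form; this text tells all that it offers. Calls block until the motion is done:
- robot.reach(position, orientation): joint-space move of the TCP to a pose.
- robot.move_l(position, velocity=150, attitude=None, f_stop=None): straight line of the TCP; attitude=None keeps the orientation; velocity is the mean speed in mm/s. With f_stop (N) it stops when the force on the tool has changed by that much, and returns True; else False.
- robot.move_j(angles): joint-space move.
- robot.gripper_to(opening, squeeze=None): finger opening in mm; squeeze is the grip in N (None keeps the last); returns when the fingers have stopped.
- robot.sleep(seconds).
- robot.ik(position, orientation): joint angles nearest the present ones, or None.
- robot.observe(): the state.
- robot.camera(name): name is "scene" or "side" or "wrist"; returns a dict with "img" (384x512x3 uint8, red, green, blue), "fx", "fy", "cx", "cy" (pixels), "eye" and "attitude" of the camera in the world; the wrist camera has in their place "T_tool_cam" (4x4, takes a point from camera to tool coordinates, whose origin is the TCP and whose axes are the tool frame's). Camera axes: x right, y down, z forward; pixel columns grow to the right and rows downward; lengths in mm; the calibration is good to about 2 mm. The wrist camera is an equidistant fisheye: a pixel r from the principal point sees the ray r / f radians off the axis. A picture is of the moment at which its call begins: read the wrist's pose just before it. There is no depth.
A pose or a line that the arm cannot do raises robot.Unreachable and nothing moves.
- robot.finish_job(): hands the job in, once; it reports no verdict.
The state is a dict: "time_s": time; "joint_positions": joint angles; "dq": joint speeds; "tau": joint torques, N m; "ee_pos": TCP position; "eef_rot": TCP orientation; "wrist_force": force on the tool from outside, world axes, zero at the start; "torque": the same for the moment, N m; "finger_gap": finger opening in mm.
Only numpy, scipy, OpenCV 4.12 (cv2) and the standard library are available. Lean on these libraries where they do the work, as an engineer would, in place of code of your own. Each camera call takes 0.05 s, during which the arm holds its last target.

## Task

Clear the lab bench: sweep the three loose white screw caps along the bench with the fingers, through the open side of the steel catch pan until each cap lies wholly inside it. Push the caps gently, without pinching, lifting or flicking them, and leave the vials, dish, bottles and everything else standing where they are.

Things in the scene. Friction and masses are not known exactly. Their poses are not given: they have to be found in the camera images.
- pan: Sheet-steel catch pan fixed to the bench, 212 mm (x) by 120 mm (y), with 28 mm tall, 6 mm thick walls on three sides and none on the fourth: it is open along its own -y side (towards the robot's right). Origin: centre of the 212 x 120 outline, on the bench. Inside, the free area is x -100 to +100 mm, y -60 (the mouth) to +54 mm. The floor is a paper-thin sheet level with the bench, with no lip at the mouth. A small screwed tab sticks out 24 mm behind the back wall.
- cap_small_center (a point): Centre (half-way up) of the small loose white screw cap, a flat-lying solid ribbed disc 28 mm across and 14 mm tall, on the bare bench; light (10 to 35 g), slides freely.
- cap_medium_center (a point): Centre (half-way up) of the medium loose white screw cap, a flat-lying solid ribbed disc 36 mm across and 16 mm tall, on the bare bench; light (10 to 35 g), slides freely.
- cap_large_center (a point): Centre (half-way up) of the large loose white screw cap, a flat-lying solid ribbed disc 44 mm across and 18 mm tall, on the bare bench; light (10 to 35 g), slides freely.
- vial_round: Bystander: small round clear glass vial with a cap, 26 mm across, 50 mm tall, standing upright between the outer two caps' places. Loose; origin at the centre of its underside, z up.
- vial_square: Bystander: small square amber bottle, 26 mm across, 49 mm tall, standing upright between the outer two caps' places. Loose; origin at the centre of its underside, z up.
- dish: Bystander: shallow round glass dish, 80 mm across, 16 mm tall, lying on the bench. Loose; origin at the centre of its underside, z up.
- block: Bystander: plain metal block, 50 x 60 x 100 mm tall. Loose; origin at the centre of its underside, z up.
- wash_bottle: Bystander: white plastic bottle, 60 mm across, 160 mm tall. Loose; origin at the centre of its underside, z up.
- slide_box: Bystander: low grey slide box, 85 x 35 mm, 28 mm tall. Loose; origin at the centre of its underside, z up.
- jar: Bystander: squat lidded jar, 60 mm across, 75 mm tall. Loose; origin at the centre of its underside, z up.

How it is judged:
By the outcome, as a careful person would: the job done as asked, in the order asked, and still so for the second after the job is handed in, with the robot touching nothing.
It also fails if it takes over 67 s, if anything falls off the work surface, if the arm or the gripper's body presses on something with over 40 N, if the wrist force passes 120 N, or if a joint passes its speed limit or range.

## Working session

There is one attempt and no reset: what is moved stays moved. The work goes in short steps, each a Python script; the robot and the scene stay as the last script left them, time stands still between calls to the robot, and variables do not carry over. Pictures are saved under pics/ and viewed, and the job is handed in when it is done.

```bash
mkdir -p pics; python3 - <<'E'
from workcell import robot
import cv2
o=robot.observe();print(o['time_s'],o['ee_pos'],o['eef_rot'],robot.tip_reach,o['finger_gap'])
for n in("scene","side","wrist"):
    c=robot.camera(n);cv2.imwrite(f"pics/{n}0.png",c['img'][:,:,::-1]);print({k:v for k,v in c.items() if k!='img'})
E
```

```text
0.0 [ 171.85566582 -548.2251088   230.11471513] [[-5.18751765e-04  2.99153430e-01 -9.54204882e-01]
 [ 1.68390168e-03 -9.54203396e-01 -2.99153879e-01]
 [-9.99998448e-01 -1.76197381e-03 -8.75026704e-06]] 17.0 91.0942171719431
{'fx': 431.9574098295959, 'fy': 431.9574098295959, 'cx': 256.08252737590976, 'cy': 194.75361454524582, 'eye': array([1256.99498676, -484.1287241 ,  628.38822843]), 'attitude': array([[ 0.59645076,  0.4627131 , -0.65585293],
       [ 0.80264888, -0.34269951,  0.48817192],
       [ 0.00112307, -0.81759014, -0.57579953]])}
{'fx': 448.2436888741008, 'fy': 448.2436888741008, 'cx': 257.21916365641414, 'cy': 193.3003044985005, 'eye': array([ 92.22351587, 835.93773477, 687.93540032]), 'attitude': array([[-0.84050594, -0.30356607,  0.44877323],
       [-0.54126818,  0.43369101, -0.7203755 ],
       [ 0.02405264, -0.84838656, -0.52883052]])}
{'fx': 297.3186396354542, 'fy': 297.3186396354542, 'cx': 252.81234126425053, 'cy': 190.8901972485867, 'T_tool_cam': array([[ 4.19610531e-04, -2.49721641e-01,  9.68317575e-01,
        -1.53970962e+02],
       [ 9.99998909e-01,  1.47641366e-03, -5.25836072e-05,
        -3.31393014e-01],
       [-1.41650603e-03,  9.68316540e-01,  2.49721988e-01,
        -7.14012666e+01],
       [ 0.00000000e+00,  0.00000000e+00,  0.00000000e+00,
         1.00000000e+00]])}
```

View pics/scene0.png

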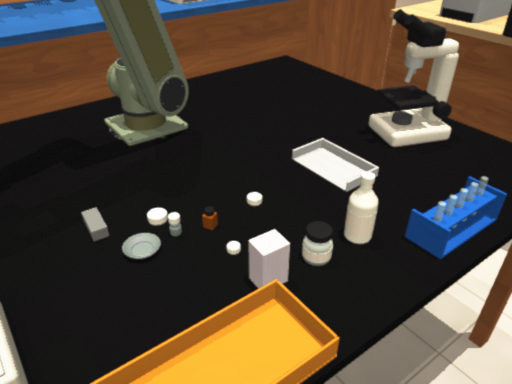

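View pics/side0.png

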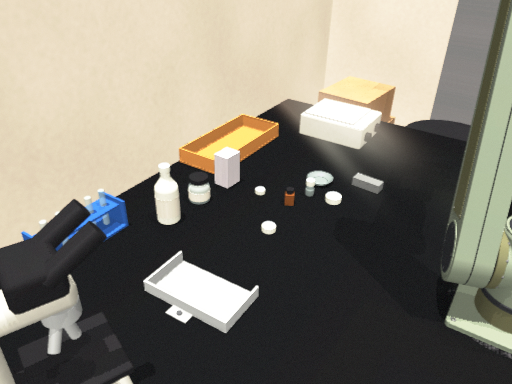

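View pics/wrist0.png

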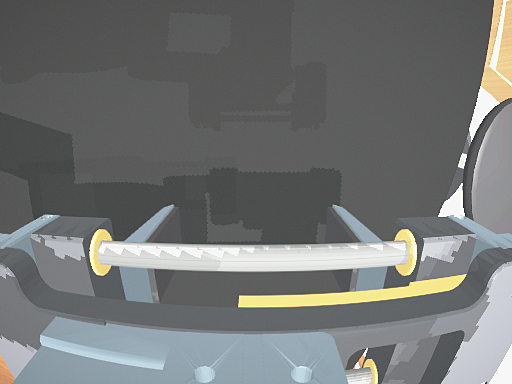

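```bash
python3 - <<'E'
import cv2
a=cv2.imread('pics/scene0.png');b=cv2.imread('pics/side0.png')
cv2.imwrite('pics/sz.png',cv2.resize(a[130:300,70:400],(792,408),interpolation=cv2.INTER_CUBIC))
cv2.imwrite('pics/dz.png',cv2.resize(b[130:335,135:395],(760,600),interpolation=cv2.INTER_CUBIC))
E
```

```text
(no output)
```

View pics/sz.png

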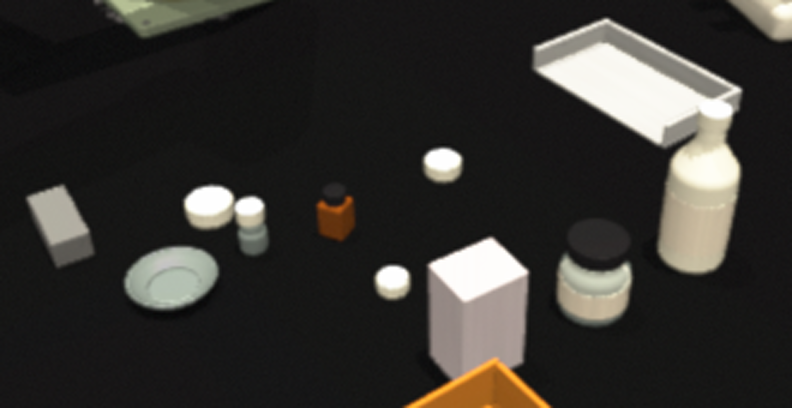

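View pics/dz.png

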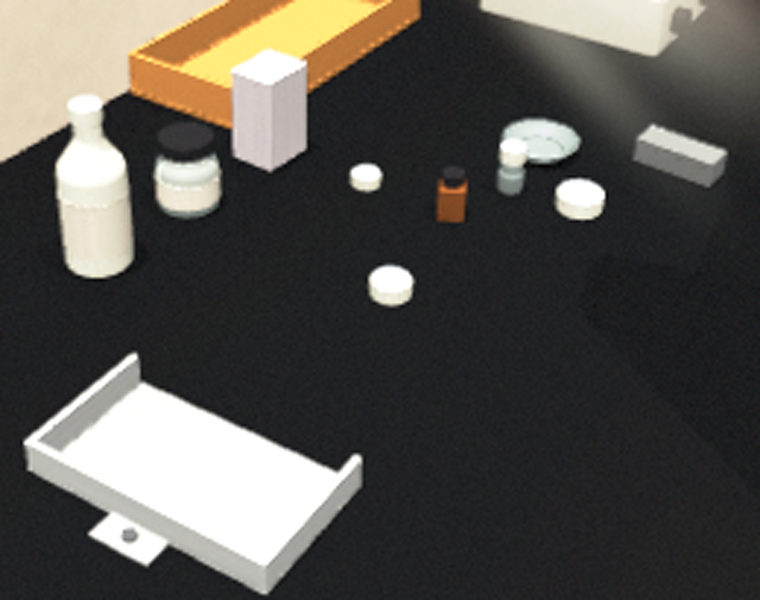

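```bash
cat > h.py <<'E'
import numpy as np
SC=dict(f=431.9574,c=(256.0825,194.7536),e=np.array([1256.995,-484.1287,628.388]),R=np.array([[0.59645076,0.4627131,-0.65585293],[0.80264888,-0.34269951,0.48817192],[0.00112307,-0.81759014,-0.57579953]]))
SD=dict(f=448.24369,c=(257.21916,193.3003),e=np.array([92.2235,835.9377,687.9354]),R=np.array([[-0.84050594,-0.30356607,0.44877323],[-0.54126818,0.43369101,-0.7203755],[0.02405264,-0.84838656,-0.52883052]]))
def ray(C,u,v):
    d=C['R']@np.array([(u-C['c'][0])/C['f'],(v-C['c'][1])/C['f'],1]);return d/np.linalg.norm(d)
def tri(p,q):
    d1=ray(SC,*p);d2=ray(SD,*q)
    A=np.stack([d1,-d2],1);t=np.linalg.lstsq(A,SD['e']-SC['e'],rcond=None)[0]
    a=SC['e']+t[0]*d1;b=SD['e']+t[1]*d2
    return (a+b)/2,np.linalg.norm(a-b)
def plane(C,p,z):
    d=ray(C,*p);return C['e']+d*(z-C['e'][2])/d[2]
def zs(u,v):return((u+.5)/2.4-.5+70,(v+.5)/2.4-.5+130)
def zd(u,v):return((u+.5)/2.923-.5+135,(v+.5)/2.927-.5+130)
E
python3 - <<'E'
from h import *
np.set_printoptions(precision=1,suppress=True)
P=dict(large=((210,202),(580,194),18),medium=((443,160),(391,280),16),small=((393,277),(366,173),14),
vialr=((249,206),(513,147),50),vials=((335,190),(454,174),49),dish=((172,278),(540,139),14),block=((478,268),(270,68),100),jar=((598,238),(187,138),75),bottle=((716,108),(85,104),158),
box=((48,212),(681,143),28),pan_bn=((606,22),(265,568),28),pan_bf=((739,92),(28,443),28),pan_mn=((535,49),(357,458),28),pan_mf=((664,128),(135,355),28))
for k,(a,b,z) in P.items():
    p,g=tri(zs(*a),zd(*b));print(k,p,round(g,1),plane(SC,zs(*a),z)[:2],plane(SD,zd(*b),z)[:2])
E
```

```text
large [ 480.5 -193.8   13.3] 1.6 [ 487.4 -195.7] [ 477.5 -187.6]
medium [558.1  30.1  12.6] 0.8 [562.4  27.4] [555.6  33.8]
small [ 674.  -110.8   11. ] 1.2 [ 677.4 -112.3] [ 671.2 -107.3]
vialr [ 551.  -183.8   47.5] 0.3 [ 554.2 -185.1] [ 549.1 -180.1]
vials [ 574.8 -107.6   46.2] 1.4 [ 578.9 -109.2] [ 572.4 -104.3]
dish [ 560.4 -269.5   12.8] 1.3 [ 562.5 -269.6] [ 559.4 -268.5]
block [ 785.8 -104.4   97.1] 1.2 [ 788.9 -106.2] [ 782.1 -100.4]
jar [793.6  17.6  71.9] 1.3 [796.6  15.3] [789.6  21.3]
bottle [800.3 137.5 158.9] 0.6 [799.6 139. ] [801.2 136.2]
box [ 427.5 -327.5   27.4] 6.0 [ 424.  -328.7] [ 427.8 -321.4]
pan_bn [452.  360.6  22.7] 0.4 [459.1 353.3] [449.  364.2]
pan_bf [661.9 362.9  23.7] 0.2 [666.1 356.8] [658.3 366. ]
pan_mn [455.5 242.6  25.1] 1.5 [458.6 238.8] [454.4 245.8]
pan_mf [663.5 243.3  23.8] 1.7 [667.1 237.6] [660.5 247.6]
```

```bash
cat > act.py <<'E'
from workcell import robot
import numpy as np, cv2
def Rz(th): # th: push direction angle from +y (ccw)
    c,s=np.cos(th),np.sin(th)
    M=np.array([[c,-s,0],[s,c,0],[0,0,1]])
    return M@np.array([[0,1,0],[0,0,-1],[-1,0,0]],float)
def snap(tag,names=("scene","side")):
    for n in names: cv2.imwrite(f"pics/{n}_{tag}.png",cv2.resize(robot.camera(n)['img'][:,:,::-1],None,fx=1.5,fy=1.5))
def st(l):
    o=robot.observe();print(l,round(o['time_s'],2),o['ee_pos'].round(1),o['wrist_force'].round(1),round(o['finger_gap'],1))
Z=22
E
python3 - <<'E'
from act import *
robot.reach([480,-245,120],Rz(0));st('above')
robot.gripper_to(26);st('g')
robot.move_l([480,-245,Z],120);st('down')
robot.move_l([481,-150,Z],70,f_stop=15);st('push')
snap('L1')
E
```

```text
above 1.79 [ 479.9 -245.9  120.3] [ 0.4 -0.8 -0.5] 90.9
g 2.87 [ 480. -245.  120.] [ 0.  -1.  -1.2] 26.0
down 3.83 [ 480.5 -245.3   22.5] [ 0.3  0.1 -0.2] 26.2
push 5.34 [ 481.  -150.3   22. ] [-0.8  0.3  0.3] 26.1
```

View pics/scene_L1.png

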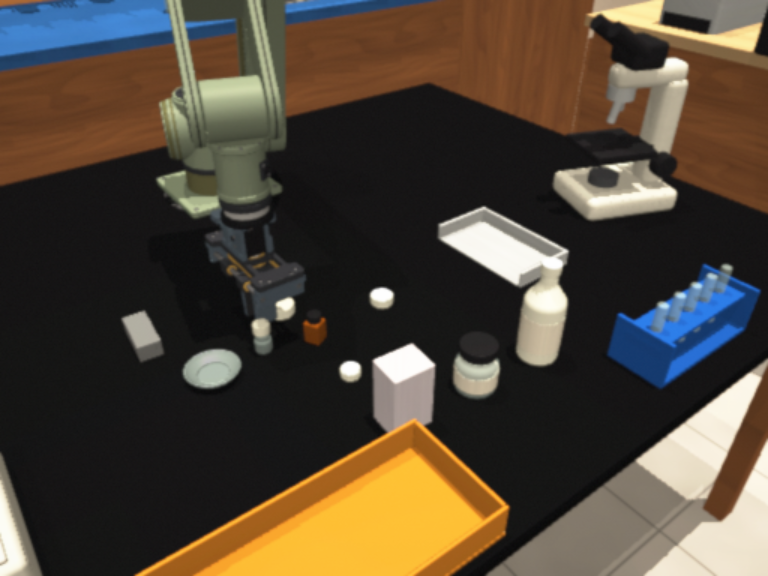

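View pics/side_L1.png

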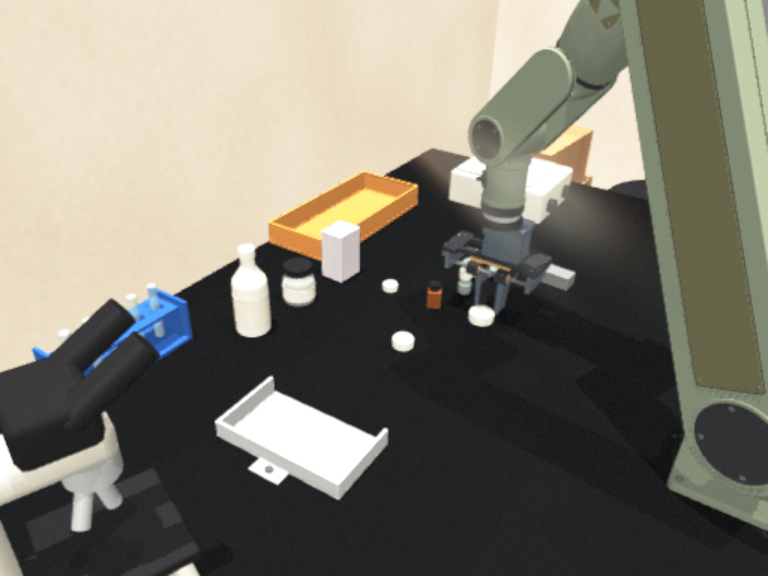

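The large cap sits nested ahead of the two fingers (scene 285,308; side 481,316), and the vials are untouched. I'll continue the push.

```bash
python3 - <<'E'
from act import *
print(robot.move_l([495,272,Z],80,f_stop=15));st('push')
robot.move_l([495,250,Z],80)
robot.move_l([495,200,110],150)
snap('L2')
# medium
robot.reach([558,-24,110],Rz(0));robot.gripper_to(22)
robot.move_l([558,-24,Z],120);st('down')
robot.move_l([558,50,Z],70,f_stop=15);snap('M1');st('m')
E
```

```text
False
push 10.87 [495. 272.  22.] [-0.3 -0.3 -0.1] 26.3
down 14.32 [558.6 -24.   22.6] [-0.2 -0.1  0.6] 21.8
m 15.62 [558.   49.6  22. ] [ 0.1 -0.5 -0.1] 22.6
```

View pics/side_M1.png

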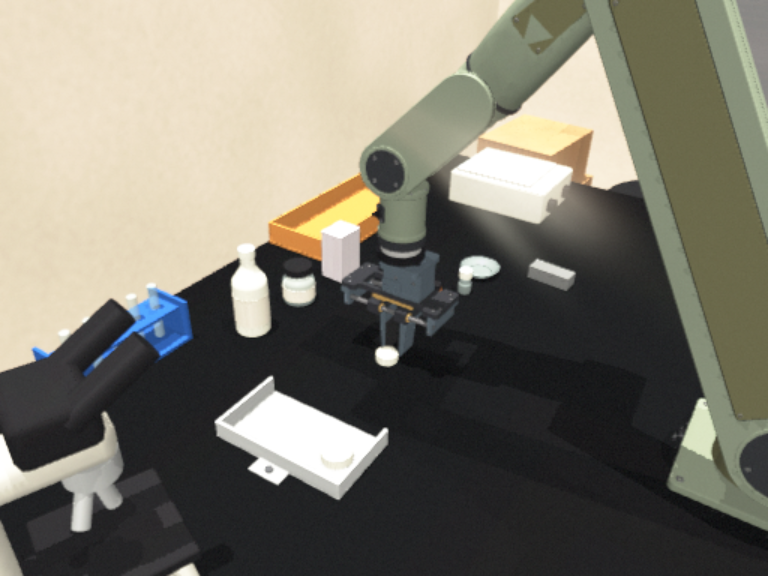

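View pics/scene_M1.png

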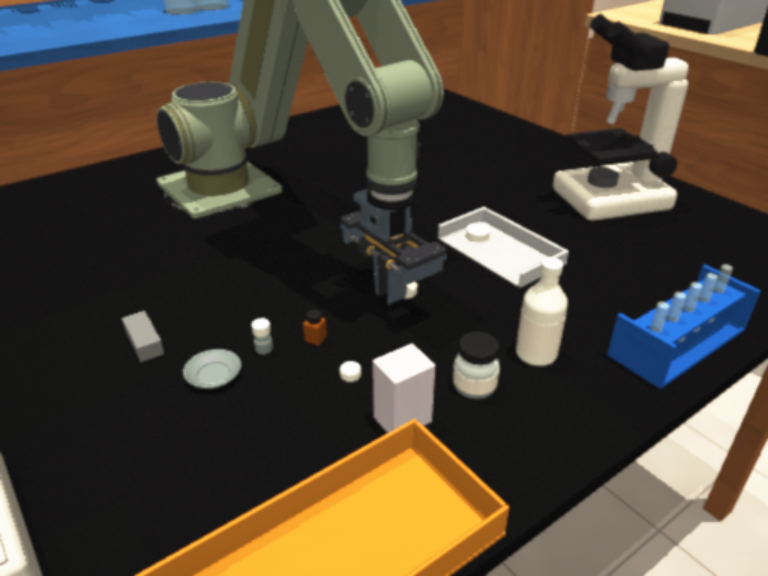

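```bash
python3 - <<'E'
from h import *
np.set_printoptions(precision=1,suppress=True)
for p in [(430,269),(491,240),(527,270),(465,302)]: print(plane(SC,zs(*p),100)[:2]+[-3,2])
for p in [(233,67),(272,51),(307,65),(271,88)]: print(plane(SD,zd(*p),100)[:2]+[3,-3])
E
python3 - <<'E'
from act import *
print(robot.move_l([560,275,Z],80,f_stop=15));st('push')
robot.move_l([560,255,Z],80)
robot.move_l([570,200,110],150)
robot.gripper_to(18)
snap('M2');st('')
E
```

```text
[ 764.9 -134.5]
[765.7 -75.3]
[810.1 -75.5]
[ 810.  -135.2]
[816.1 -84. ]
[ 805.8 -135.3]
[ 759.1 -130. ]
[759.4 -69.7]
False
push 18.59 [560.  274.8  22. ] [-0.4 -0.9 -0.6] 21.6
 20.23 [569.8 200.2 109.6] [ 0.1 -0.2  0.2] 17.8
```

View pics/side_M2.png

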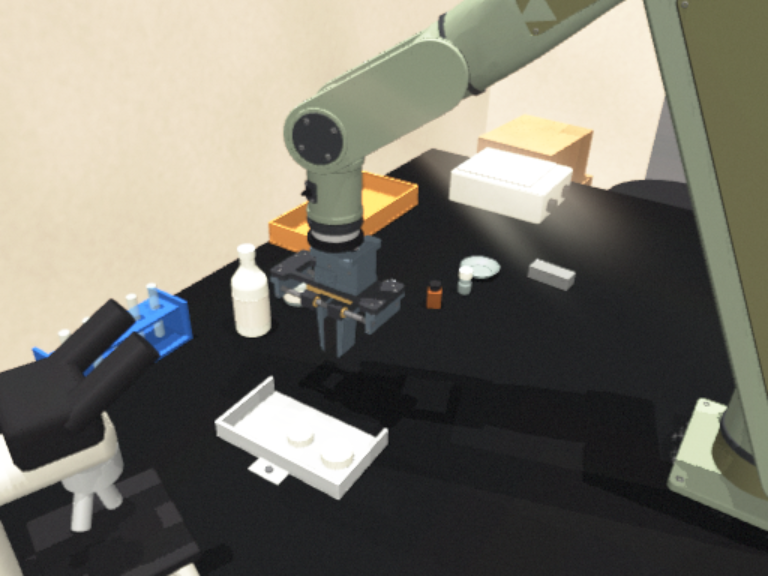

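```bash
python3 - <<'E'
from act import *
R=Rz(np.pi/2)
robot.move_l([600,-40,130],200)
robot.reach([708,-111,130],R);st('above')
print(robot.move_l([708,-111,Z],100,f_stop=15));st('down')
snap('S0')
print(robot.move_l([665,-111,Z],50,f_stop=15));st('push')
robot.move_l([680,-111,Z],60)
robot.move_l([685,-111,120],120)
snap('S1');st('')
E
```

```text
above 23.06 [ 707.8 -110.5  129.9] [-0.2  0.1 -0.8] 17.6
False
down 24.29 [ 708.6 -111.1   22.9] [-0.5 -0.5 -0.4] 18.0
False
push 25.4 [ 665.4 -111.    22.1] [-0.2  1.1  0.3] 17.9
 26.87 [ 684.3 -110.9  118.7] [0.2 0.7 0.4] 18.1
```

View pics/side_S1.png

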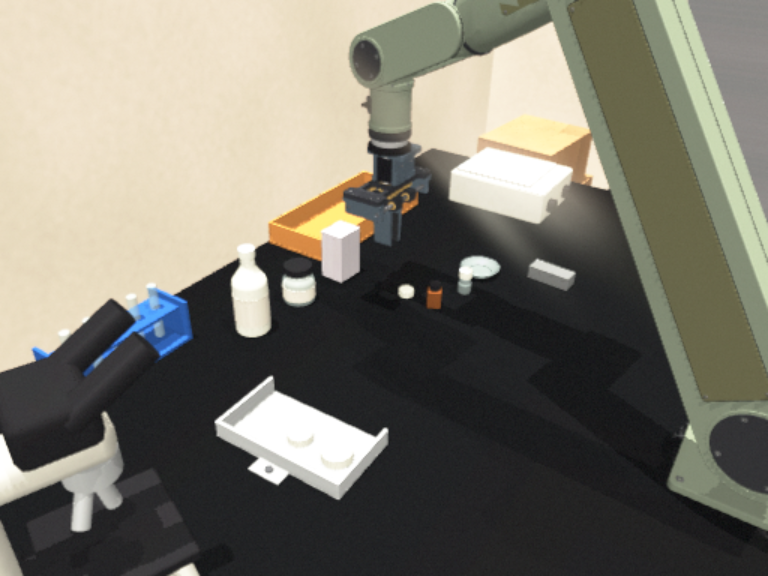

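View pics/scene_S1.png

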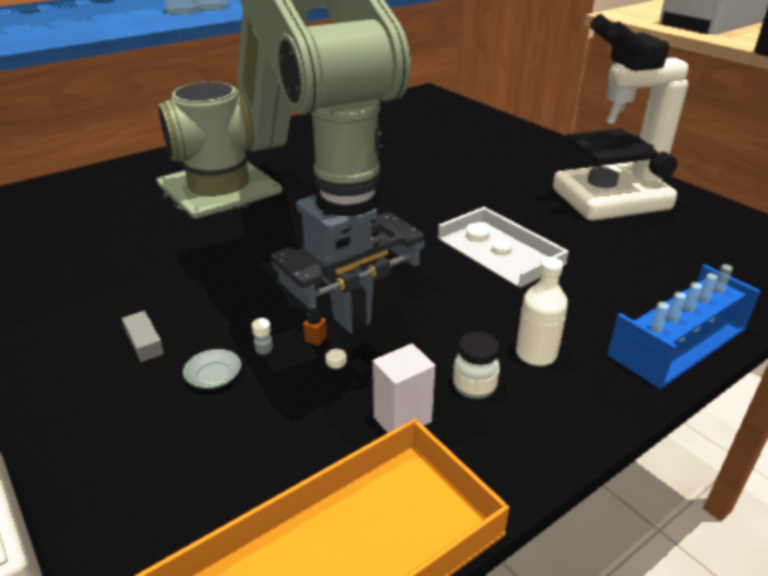

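```bash
python3 - <<'E'
from h import *
print(tri(((336.5)/1.5-.17,356/1.5-.17),(406/1.5-.17,289.5/1.5-.17)))
E
```

```text
(array([ 638.61026106, -111.61548897,    9.30491158]), np.float64(1.6890855212398468))
```

```bash
python3 - <<'E'
from act import *
robot.reach([640,-151,120],Rz(0));st('above')
print(robot.move_l([640,-151,Z],110,f_stop=15));st('down')
print(robot.move_l([638,-60,Z],70,f_stop=15));st('push')
snap('S2')
E
```

```text
above 28.21 [ 640.  -150.9  119.8] [-0.1  0.1  0.2] 18.0
False
down 29.25 [ 640.6 -151.2   22.8] [ 0.4  0.3 -0.3] 18.0
False
push 30.7 [638.  -60.4  22. ] [ 0.7 -0.2 -0.1] 18.1
```

View pics/side_S2.png

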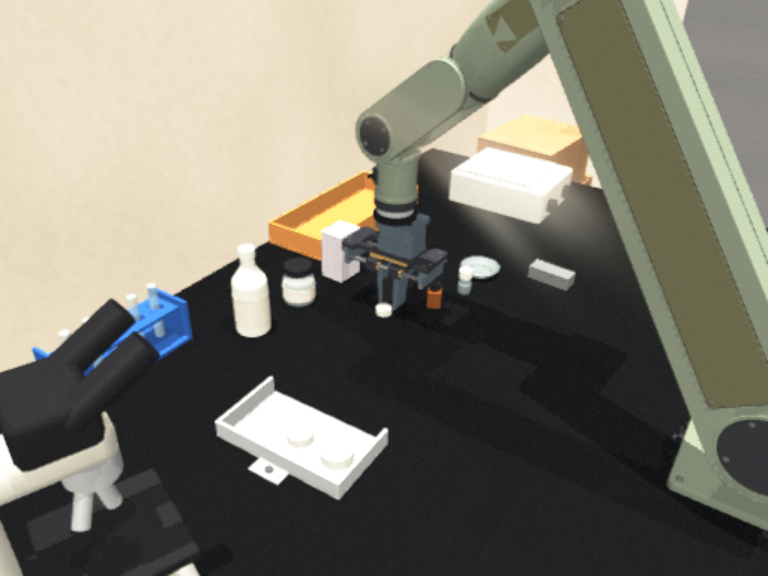

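View pics/scene_S2.png

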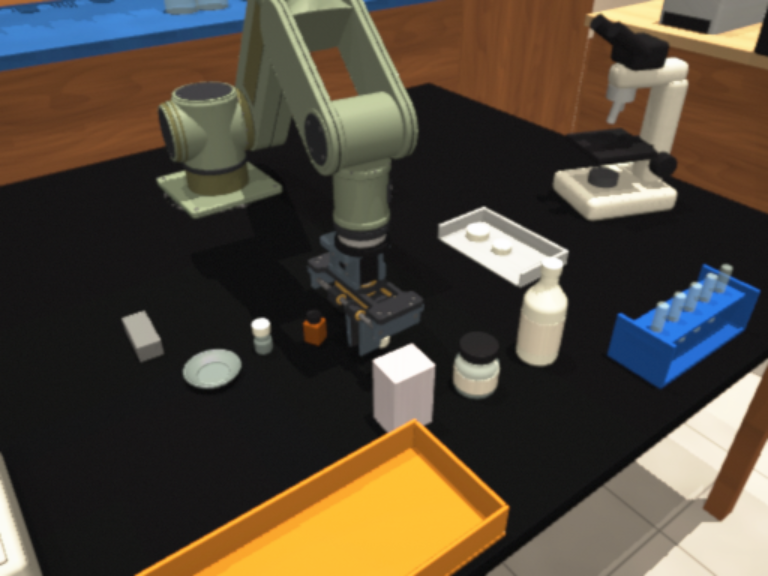

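The small cap is nested (side 383,310; scene 384,342) and the bystanders haven't moved, so I'll push on into the pan.

```bash
python3 - <<'E'
from act import *
print(robot.move_l([620,277,Z],75,f_stop=15));st('push')
robot.move_l([620,257,Z],80)
robot.move_l([610,200,110],150)
robot.move_l([540,-20,220],180)
robot.sleep(0.3)
snap('F');st('')
E
python3 - <<'E'
import cv2
a=cv2.imread('pics/scene_F.png');b=cv2.imread('pics/side_F.png')
cv2.imwrite('pics/Fz.png',cv2.vconcat([cv2.resize(a[190:300,420:590],None,fx=2.6,fy=2.6)[:286,:442],cv2.resize(b[365:505,200:400],(442,309))]))
E
```

```text
False
push 35.45 [620.  276.9  22. ] [ 0.   0.9 -0.1] 17.8
 38.67 [540.  -19.8 219.9] [ 0.4 -0.3 -0.5] 18.1
```

View pics/scene_F.png

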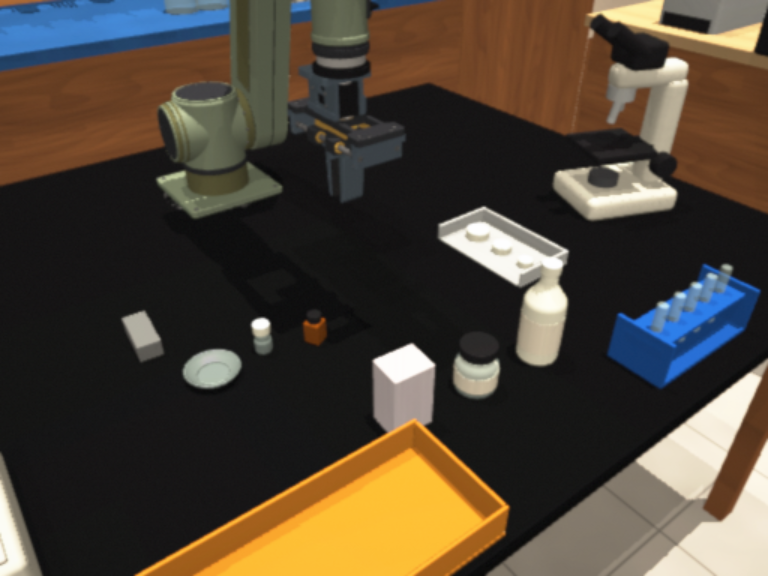

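View pics/side_F.png

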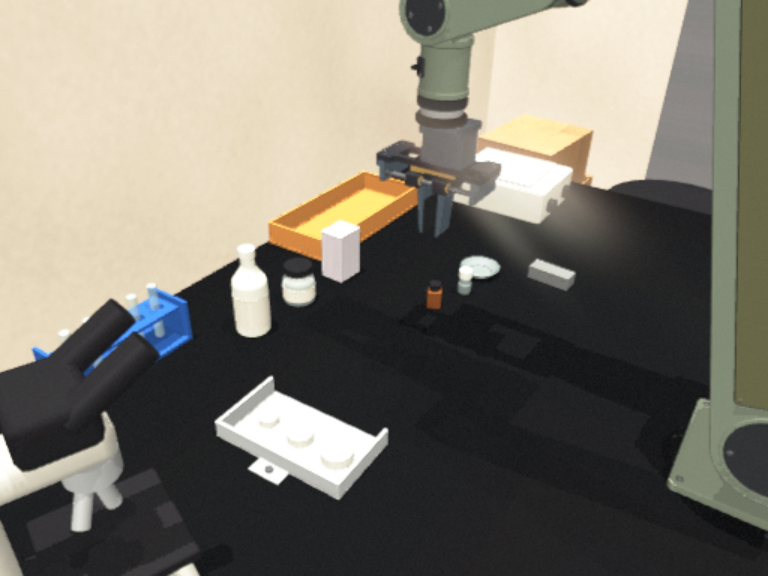

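View pics/Fz.png

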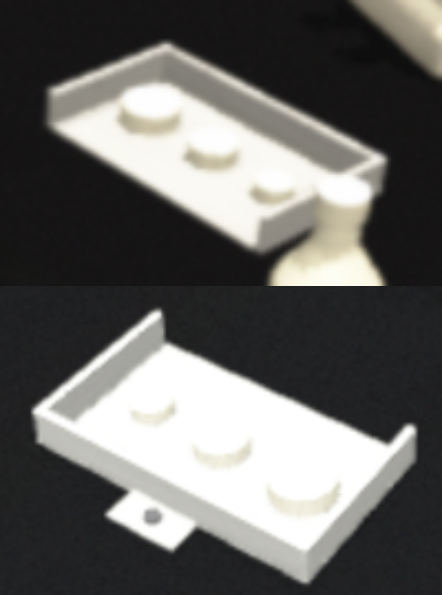

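Both views show all three caps well inside the pan. The bystanders are at the same pixels as before (vials at scene 262,335 and 315,328; block at 403,390).

```bash
python3 - <<'E'
from workcell import robot
robot.finish_job()
E
```

```text
the job is handed in; nothing more can be done
```

All three caps are inside the catch pan and the job is handed in at about 39 s. I set the two fingers closer together than each cap's width, so the cap nested against them, and pushed at 50–80 mm/s. The large and medium caps went straight in along +y. I first nudged the small cap 36 mm towards the robot, to keep the gripper clear of the metal block, then pushed it in.

**Last checks:**
- **Caps:** both camera views show all three caps lying flat in a row inside the pan, about 40 mm past the mouth and clear of the walls.
- **Bystanders:** by eye, the vials, dish, block, bottle, slide box and jar stand where they were in earlier pictures. I did not measure this beyond comparing the pictures.
- **Forces:** the wrist force stayed around 1 N at every check I took, and no push tripped the 15 N stop.
- **Disagreement:** the two fixed cameras put most heights 1 to 5 mm below the stated ones, which I put down to calibration error. It did not affect the pushes.

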